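# Scrub the inside of the glass mug with the long brush

### The arm

A 7-joint arm with a two-finger parallel gripper is mounted at the origin on a cart in front of the work surface, level with it; the furniture and walls round the work are solid. World frame = base frame: x ahead of the robot, y to its left, z up, the work surface at z = 0. Lengths are in m, angles in rad, forces in N, time in s.
With the tool pointing down it reaches from about 0.425 to 1.025 m from the base axis. Payload 3.6 kg.
Tool frame: the origin (TCP) lies midway between the tips of the shut fingers; the grasp point (between the pads) lies 19 mm behind it; z points along the fingers, y is the line along which they close (so a half turn about z gives the same grasp; the last joint's range is limited). The gripper opens to 85 mm and grips with 20 to 120 N. Pads are 22 mm wide; open, the fingers measure 114 mm over their backs; the gripper's body (76 mm by 85 mm) begins 54 mm behind the grasp point. The pads swing forward as they close: fully open they stand 13 mm farther back than shut.
Start: joints at [-1.194, 0.591, 0.048, 1.609, -0.033, 0.943, -0.034], TCP at [0.329, 0.646, 0.231] pointing down, gripper open.
Joint ranges: [-2.69, 2.69], [-0.47, 2.24], [-1.27, 1.36], [0.19, 2.51], [-1.53, 4.68], [0.08, 2.07], [-3.09, 3.09]. Speed limits (rad/s): [2.57, 2.57, 3.14, 3.14, 3.14, 3.14, 3.14].

### API

Orientations are given as a unit quaternion [x, y, z, w].
In Python, from bench import r, planner, cams gives the robot as it stands. Calls block until the motion is done:
- r.move_to(position, orientation): joint-space move of the TCP to a pose.
- r.servo_line(position, rot=None, feed=0.15): straight line of the TCP; rot=None keeps the orientation; feed is the mean speed in m/s.
- r.set_joints(angles): joint-space move.
- r.release() and r.close_gripper(): open the fingers fully, or close them until they stop; the grip force is fixed at half the most.
- r.wait(seconds).
- planner.ik(position, orientation): joint angles nearest the present ones, or None.
- r.sense(): the state.
- cams.get_image(name): name is "side" or "top" or "wrist"; returns a dict with "image" (400x640x3 uint8, red, green, blue), "vertical_fov" (degrees; the focal length in pixels is half the picture's height over the tangent of half this angle, whatever the lens; pixels are square), "cx", "cy" (the principal point, pixels), "dist" ([k1, k2, p1, p2, k3] as OpenCV has them; the pictures are not rectified), "extrinsics" (4x4, takes a point from camera to world coordinates); the wrist camera has in their place "tool_from_camera" (4x4, takes a point from camera to tool coordinates, whose origin is the TCP and whose axes are the flange's). Camera axes: x right, y up, looking along -z (the intrinsics and any distortion apply to the point x, -y, -z); pixel columns grow to the right and rows downward; lengths in m; the calibration is good to about 2 mm. A picture is of the moment at which its call begins: read the wrist's pose just before it. There is no depth.
A pose or a line that the arm cannot do raises r.Unreachable and nothing moves.
- r.finish_job(): hands the job in; it is judged then, once.
The state is a dict: "t": time; "joints": joint angles; "qd": joint speeds; "joint_torque": joint torques, N m; "eef_pos": TCP position; "orientation": TCP orientation; "contact_force": force on the tool from outside, world axes, zero at the start; "wrist_torque": the same for the moment, N m; "grip_width": finger opening in m; "grip_force": force on a finger pad.
Only numpy, scipy, OpenCV 4.12 (cv2) and the standard library are available. Lean on these libraries where they do the work, as an engineer would, in place of code of your own. Each camera call takes 0.05 s, during which the arm holds its last target. There are 200 camera calls.

### The job

Take the long-handled brush out of its blue pot and scrub the inside of the glass mug with two full strokes: each goes down until the bristles touch the mug's bottom and back up until the bristle end is at the rim. Then stand the brush back in its pot, bristles down and all the way in, and let go. Leave the mug upright where it stands, and do not disturb the pot, the seed bowl or the scraper.

Things in the scene. Friction and masses are not known exactly. Their poses are not given: they have to be found in the camera images.
- brush_grip (a point): Centre of the round wooden handle of the mug brush, a loose tool 195 mm long, about 100 g, standing in the pot, bristles down. On its axis, 148 mm above the bristle end; z runs from bristles to knob. The handle is 22 mm in diameter from 108 to 176 mm above the bristle end, 25 mm at its top knob (195 mm).
- brush_tip (a point): Centre of the flat lower face of the brush's bristle head (its bristle end), 148 mm below brush_grip along the axis; axes as brush_grip. The head is a rigid cylinder 72 mm long and 35 mm in diameter, on an 8 mm steel stem below the handle.
- mug_floor (a point): Centre of the inner bottom of the loose clear glass mug to be scrubbed: 77 mm outer diameter, 100 mm tall, about 0.34 kg, D-handle reaching 78 mm from its axis along the point's -y. This point is 15 mm above the table; z up. The round interior is 85 mm deep and narrows downward: free width about 61 mm at the rim, 51 mm at the bottom.
- mug_rim (a point): Centre of the mug's mouth, level with its rim, 85 mm above mug_floor; same axes.
- pot_floor (a point): Centre of the inner floor of the brush's pot: a weighted blue round pot, 66 mm tall, 88 mm wide at the foot and 74 mm at the rim, open on top, inner width 58 mm, 56 mm deep, 0.9 kg, loose on the table. This point is 10 mm above the table; z up. The brush stands on it.
- pot_rim (a point): Centre of the pot's mouth, 56 mm above pot_floor; same axes.
- seed_bowl: Bystander: glass bowl of pumpkin seeds, 178 mm wide, 82 mm tall; origin at its underside. Leave alone.
- scraper: Bystander: small orange dough scraper lying flat, 34 x 60 x 10 mm; origin at its underside. Leave alone.
Things that resemble listed ones, but are neither listed nor needed, are in the scene too. There is more than one size of the part that bears brush_grip; the job needs the middle-sized.

How it is judged:
By the outcome, as a careful person would: the job done as asked, in the order asked, and still so for the second after the job is handed in, with the robot touching nothing.
It also fails if it takes over 58 s, if anything falls off the work surface, if the arm or the gripper's body presses on something with over 40 N, if the wrist force passes 120 N, or if a joint passes its speed limit or range.

## Working session

There is one attempt and no reset: what is moved stays moved. The work goes in short steps, each a Python script; the robot and the scene stay as the last script left them, time stands still between calls to the robot, and variables do not carry over. Pictures are saved under pics/ and viewed, at most 10 in all, crops included, and the job is handed in when it is done.

```bash
mkdir -p pics; python3 - <<'E'
from bench import r,cams
import cv2,pickle,numpy as np
s=r.sense(); print(s)
d={'s':s}
for n in ["side","top","wrist"]:
    c=cams.get_image(n); d[n]=c
    cv2.imwrite(f"pics/{n}0.png",c["image"][:,:,::-1])
    print(n,{k:np.round(v,4) for k,v in c.items() if k!="image"})
pickle.dump(d,open("d0.pkl","wb"))
E
```

```text
{'t': 0.0, 'joints': array([-1.19353876,  0.59212564,  0.04829259,  1.60984192, -0.03327806,
        0.94269836, -0.03367519]), 'qd': array([-0.00203507,  0.00211561,  0.00110397,  0.00089594, -0.00155073,
       -0.0013316 , -0.00131357]), 'joint_torque': array([ 1.03666036e-03, -5.48703039e+01,  1.54672980e+00, -1.98126107e+01,
        9.36958037e-03,  8.67268100e-03,  1.18193924e-06]), 'eef_pos': array([0.32844797, 0.64539478, 0.23012873]), 'orientation': array([ 2.33151016e-01,  9.72439878e-01, -1.11764193e-03, -1.95058328e-04]), 'contact_force': array([ 0.03640883, -0.19625504, -0.37096624]), 'wrist_torque': array([-0.03052854, -0.02530187,  0.02009842]), 'grip_force': 0.0, 'grip_width': 0.08531380880033569}
side {'vertical_fov': np.float64(43.238), 'cx': np.float64(325.2436), 'cy': np.float64(188.3646), 'dist': array([-0.1005,  0.    ,  0.    ,  0.    ,  0.    ]), 'extrinsics': array([[-0.887 ,  0.1845, -0.4232, -0.0644],
       [-0.4617, -0.3443,  0.8175,  1.2307],
       [ 0.0051,  0.9205,  0.3906,  0.6705],
       [ 0.    ,  0.    ,  0.    ,  1.    ]])}
top {'vertical_fov': np.float64(49.7371), 'cx': np.float64(320.3004), 'cy': np.float64(198.1936), 'dist': array([0.0242, 0.    , 0.    , 0.    , 0.    ]), 'extrinsics': array([[ 0.0219,  0.9943, -0.1044,  0.3937],
       [-0.9997,  0.021 , -0.0099,  0.0548],
       [-0.0077,  0.1046,  0.9945,  1.2244],
       [ 0.    ,  0.    ,  0.    ,  1.    ]])}
wrist {'vertical_fov': np.float64(65.8558), 'cx': np.float64(320.0271), 'cy': np.float64(204.3327), 'dist': array([0.002, 0.   , 0.   , 0.   , 0.   ]), 'tool_from_camera': array([[-1.000e-04,  9.616e-01,  2.745e-01,  6.900e-02],
       [ 1.000e+00, -4.000e-04,  1.700e-03,  1.000e-04],
       [ 1.800e-03,  2.745e-01, -9.616e-01, -1.410e-01],
       [ 0.000e+00,  0.000e+00,  0.000e+00,  1.000e+00]])}
```

View pics/side0.png

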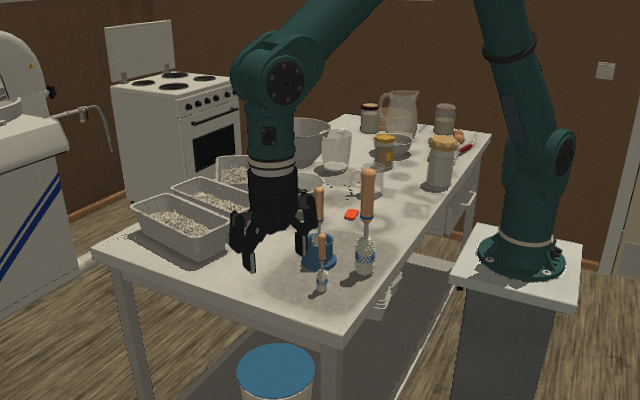

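View pics/top0.png

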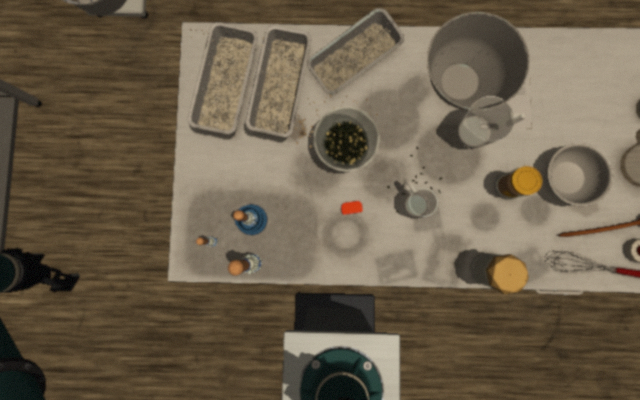

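The side view shows the middle brush in the blue pot, with its knob near (319,190). The small and large brushes stand loose beside it at (322,240) and (368,180). The clear mug is near (370,178). In the top view the pot is at (251,219), its brush knob at (239,215), the large brush knob at (237,267), the small one at (202,241), the mug at (421,203) with its handle towards (402,187), the scraper at (351,208) and the bowl at (346,140).

```bash
cat > h.py <<'E'
import numpy as np,cv2,pickle
from scipy.spatial.transform import Rotation as R
def T(pos,q):
    M=np.eye(4);M[:3,:3]=R.from_quat(q).as_matrix();M[:3,3]=pos;return M
def ray(c,uv,s=None):
    E=c.get("extrinsics") if "extrinsics" in c else T(s["eef_pos"],s["orientation"])@c["tool_from_camera"]
    f=200/np.tan(np.radians(c["vertical_fov"])/2)
    K=np.array([[f,0,c["cx"]],[0,f,c["cy"]],[0,0,1]])
    p=cv2.undistortPoints(np.array([[uv]],float),K,np.array(c["dist"],float))[0,0]
    d=E[:3,:3]@np.array([p[0],-p[1],-1]);return E[:3,3],d/np.linalg.norm(d)
def onz(c,uv,z,s=None):
    o,d=ray(c,uv,s);return o+d*(z-o[2])/d[2]
def tri(*rays):
    A=0;b=0
    for o,d in rays:
        P=np.eye(3)-np.outer(d,d);A=A+P;b=b+P@o
    x=np.linalg.solve(A,b)
    return x,[np.linalg.norm((np.eye(3)-np.outer(d,d))@(x-o)) for o,d in rays]
def down(yaw): # tool x points at world angle yaw, tool z down
    return R.from_matrix(np.array([[np.cos(yaw),np.sin(yaw),0],[np.sin(yaw),-np.cos(yaw),0],[0,0,-1]])).as_quat()
def blobs(img,lo,hi,amin=30):
    h=cv2.cvtColor(img,cv2.COLOR_RGB2HSV);m=cv2.inRange(h,np.array(lo),np.array(hi))
    n,l,st,ce=cv2.connectedComponentsWithStats(m)
    return m,l,[(i,st[i],ce[i]) for i in range(1,n) if st[i][4]>=amin]
E
python3 - <<'E'
from h import *
from bench import planner
d=pickle.load(open("d0.pkl","rb"))
np.set_printoptions(precision=3,suppress=True)
for n in ["top","side"]:
    for lo,hi,nm in [((5,90,90),(18,220,255),"wood"),((98,110,40),(115,255,255),"blue")]:
        for i,s,c in blobs(d[n]["image"],lo,hi,15)[2]: print(n,nm,s,c)
t=d["top"];sd=d["side"]
print("knob pot",onz(t,(239,215),.205),tri(ray(t,(239,215)),ray(sd,(319,190))))
print("big",tri(ray(t,(236.5,267)),ray(sd,(368,171))))
print("small",tri(ray(t,(202,241)),ray(sd,(322,236))))
print("pot",onz(t,(251,219),.066),"mug",onz(t,(421,203),.1),"bowl",onz(t,(346,140),.08),"scr",onz(t,(351,208),.01))
for p in [(.40,.2,.45),(.45,-.2,.38)]:
  for yaw in np.radians([0,60,90,120,150,180,-90,-120,-150]): print(p,round(np.degrees(yaw)),planner.ik(list(p),list(down(yaw))))
E
```

```text
top wood [58  0 10  4 18] [61.944  1.833]
top wood [263   0  25   6  93] [274.043   2.043]
top wood [384   0  23   5  60] [395.65    1.517]
top wood [536   0 101  20 607] [585.537   8.6  ]
top wood [217   3  23   5  67] [227.      4.806]
top wood [450   3  54   9 198] [477.859   6.268]
top wood [245   7  10   4  21] [249.762   8.952]
top wood [384   6  42   7 129] [401.426   9.124]
top wood [505   6   9   4  19] [508.789   7.263]
top wood [  1  10  39   6 107] [19.542 12.748]
top wood [223  10  11   4  23] [227.957  11.739]
top wood [289  10   9   6  25] [294.   12.6]
top wood [302  11  13   4  30] [307.633  12.533]
top wood [526  13   7   4  15] [529.467  14.467]
top wood [541  12  12   5  34] [546.706  13.853]
top wood [552  12   7   4  20] [555.4  13.4]
top wood [276  17  16   4  31] [283.71   18.581]
top wood [293  17  24   7  84] [305.619  20.   ]
top wood [545  17  10   4  20] [549.05  18.7 ]
top wood [317  18  37   7 106] [332.123  21.368]
top wood [399  19  24   4  42] [409.929  20.19 ]
top wood [514  18  30   7  89] [530.652  21.135]
top wood [632  21   8   6  26] [636.346  
[... 10391 characters left out ...]
 -0.012  1.907  0.     1.221  1.529]
(0.45, -0.2, 0.38) 0 [-0.512  0.198  1.     1.967 -0.19   1.074 -1.   ]
(0.45, -0.2, 0.38) 60 [-0.553  0.213  1.06   1.968 -0.211  1.078  0.074]
(0.45, -0.2, 0.38) 90 [-0.464  0.185  0.935  1.966 -0.169  1.072  0.544]
(0.45, -0.2, 0.38) 120 [-0.389  0.169  0.837  1.964 -0.143  1.069  1.033]
(0.45, -0.2, 0.38) 150 [-0.347  0.162  0.784  1.963 -0.13   1.067  1.54 ]
(0.45, -0.2, 0.38) 180 [-0.299  0.155  0.724  1.961 -0.117  1.067  2.047]
(0.45, -0.2, 0.38) -90 [-0.641  0.263  1.206  1.969 -0.277  1.092 -2.459]
(0.45, -0.2, 0.38) -120 [-0.167  0.143  0.565  1.957 -0.087  1.065  3.054]
(0.45, -0.2, 0.38) -150 [-0.26   0.151  0.676  1.96  -0.108  1.066  2.557]
```

```bash
python3 - <<'E'
from h import *
from bench import r,cams
q=list(down(np.pi/2)); d={}
def snap(n):
    r.wait(.3); s=r.sense();c=cams.get_image("wrist");d[n]=(s,c);print(n,s["t"],s["eef_pos"],s["qd"].max())
    return c["image"]
r.move_to([.505,-.25,.33],q);print(r.sense()["t"]);b=[snap("m1")]
r.servo_line([.505,-.12,.33]);b+=[snap("m2")]
r.move_to([.457,.24,.36],q);a=[snap("p1")]
r.servo_line([.457,.35,.36]);a+=[snap("p2")]
pickle.dump(d,open("d1.pkl","wb"))
im=np.vstack([np.hstack(a),np.hstack(b)])
cv2.imwrite("pics/w.png",cv2.resize(im[:,:,::-1],(800,500),interpolation=cv2.INTER_AREA))
E
```

```text
3.3583
m1 3.6583 [ 0.50511898 -0.24986565  0.32998916] 0.0017140466282596725
m2 5.025 [ 0.50490322 -0.12073152  0.33003441] 0.0018262465882394943
p1 6.7417 [0.45736506 0.23911556 0.3600281 ] 0.0018189639745043577
p2 7.975 [0.45716156 0.34919591 0.36020793] 0.0016075432236648654
```

View pics/w.png

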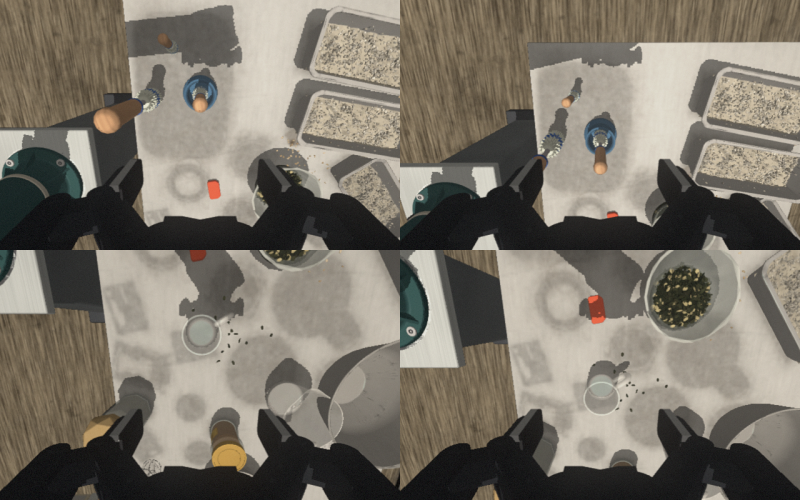

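Top row is the pot views: in full-resolution pixels the pot is near (320,149) in p1 and (320,215) in p2, with knobs at about (320,165) and (320,268). Bottom row is the mug views: the mug rim is near (323,135) in m1 and (320,237) in m2. I'll enlarge these areas.

```bash
python3 - <<'E'
from h import *
d=pickle.load(open("d1.pkl","rb"))
cr={"p1":(270,100),"p2":(270,180),"m1":(270,85),"m2":(270,180)}
ims=[]
for n,(u,v) in cr.items():
    im=d[n][1]["image"][v:v+100,u:u+133]; im=cv2.resize(im,(400,300),interpolation=cv2.INTER_CUBIC); ims.append(cv2.convertScaleAbs(im,alpha=1.2))
cv2.imwrite("pics/crop.png",np.vstack([np.hstack(ims[:2]),np.hstack(ims[2:])])[:,:,::-1])
for n in ["p1","p2"]:
    im=d[n][1]["image"]
    for nm,lo,hi in [("blue",(95,90,30),(118,255,255)),("wood",(3,90,110),(18,230,255))]:
        m,l,b=blobs(im,lo,hi,80)
        for i,s,c in b:
            if abs(c[0]-320)<60 and 90<c[1]<300:
                pts=np.argwhere(l==i)[:,::-1].astype(np.int32)
                print(n,nm,s,c.round(1),[np.round(x,1) for x in cv2.fitEllipse(cv2.convexHull(pts))])
E
```

```text
p1 blue [293 126  25  47 354] [303.5 141.5] [array([311.2, 149.2]), array([35.3, 48.3]), np.float64(173.4)]
p1 blue [332 132  15  42 216] [338.7 148.1] [array([334.9, 152.8]), array([20.7, 40.6]), np.float64(13.5)]
p1 wood [308 156  24  24 447] [319.7 167.3] [array([319.7, 167.2]), array([23.3, 23.9]), np.float64(177.0)]
p2 blue [296 197  22  49 220] [302.8 216.6] [array([308.4, 220.1]), array([25.1, 49.3]), np.float64(173.6)]
p2 blue [330 209  16  37 139] [337.4 223.1] [array([335.5, 225.7]), array([16.8, 38.3]), np.float64(14.7)]
p2 wood [259 157  15  15 177] [265.9 164. ] [array([265.9, 164. ]), array([14.5, 14.6]), np.float64(119.8)]
p2 wood [310 258  21  21 351] [320.  268.1] [array([320., 268.]), array([20.3, 21.5]), np.float64(125.2)]
```

View pics/crop.png

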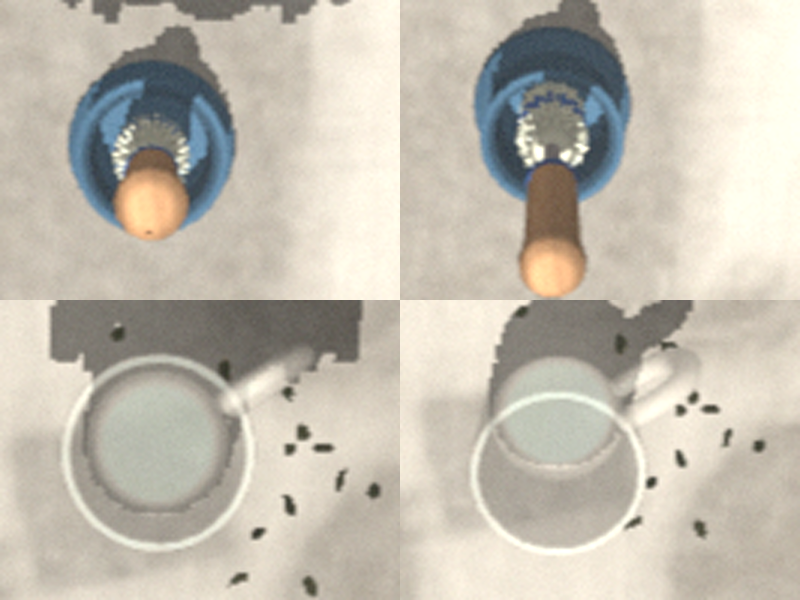

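The crops are clear. The pot rim's outline is centred at about (321,152) in p1 and (321,226) in p2. The mug rim ring is at about (322.5,135.6) in m1 and (322.2,237.5) in m2. The brush stands upright and a little off-centre, and the mug's handle points to the upper right.

```bash
python3 - <<'E'
from h import *
np.set_printoptions(precision=4,suppress=True)
d=pickle.load(open("d1.pkl","rb"));t=pickle.load(open("d0.pkl","rb"))
R_=lambda n,uv:ray(d[n][1],uv,d[n][0]); Z=lambda n,uv,z:onz(d[n][1],uv,z,d[n][0])
for nm,a,b,ua,ub,z in [("knob","p1","p2",(319.7,167.2),(320,268),.197),("pot","p1","p2",(320.9,151.9),(321.2,225.7),.066),("mug","m1","m2",(322.5,135.6),(322.2,237.5),.1)]:
    print(nm,tri(R_(a,ua),R_(b,ub)),Z(a,ua,z),Z(b,ub,z))
# widths
print("mug w",Z("m1",(291,135.6),.1),Z("m1",(354,135.6),.1),"pot w",Z("p1",(293,151.9),.066),Z("p1",(348.5,151.9),.066))
print("head low p2",Z("p2",(320.3,222),.082))
print("top cam knob",onz(t["top"],(238.6,215),.2))
# bigger brush
E
```

```text
knob (array([0.4574, 0.2596, 0.1978]), [np.float64(4.914750370666873e-05), np.float64(4.914750370653689e-05)]) [0.4575 0.2595 0.197 ] [0.4574 0.2592 0.197 ]
pot (array([0.459 , 0.2595, 0.0633]), [np.float64(6.291717692799272e-05), np.float64(6.291717692801568e-05)]) [0.4589 0.2599 0.066 ] [0.459  0.2605 0.066 ]
mug (array([ 0.5081, -0.2031,  0.0985]), [np.float64(0.00020786946418900598), np.float64(0.00020786946418887802)]) [ 0.5083 -0.203   0.1   ] [ 0.5079 -0.2024  0.1   ]
mug w [ 0.4713 -0.203   0.1   ] [ 0.5453 -0.203   0.1   ] pot w [0.4199 0.2599 0.066 ] [0.4975 0.2598 0.066 ]
head low p2 [0.4577 0.272  0.082 ]
top cam knob [0.4569 0.2585 0.2   ]
```

All heights check out: knob about 0.198 (expected under 0.205), pot rim 0.063 (0.066), mug rim 0.0985 (0.100). Next I'll grasp and lift the brush.

```bash
python3 - <<'E'
from h import *
from bench import r,cams
q=list(down(np.pi/2))
def p(l): s=r.sense();print(l,round(s["t"],2),s["eef_pos"].round(4),s["contact_force"].round(2),s["wrist_torque"].round(2),round(s["grip_width"],4),round(s["grip_force"],1))
r.move_to([.4575,.2593,.30],q);p("above")
r.servo_line([.4575,.2593,.142],feed=.12);r.wait(.2);p("down")
r.close_gripper();r.wait(.2);p("closed")
r.servo_line([.4575,.2593,.31],feed=.12);r.wait(.2);p("lift")
c=[cams.get_image(n)for n in("side","wrist","top")]
pickle.dump((r.sense(),c),open("d2.pkl","wb"))
cv2.imwrite("pics/l.png",np.hstack([cv2.resize(c[0]["image"][100:300,220:420],(400,400)),cv2.resize(c[1]["image"],(400,400))])[:,:,::-1])
E
```

```text
above 8.54 [0.4575 0.2585 0.2998] [-0.15  0.57 -0.41] [0.04 0.02 0.03] 0.0856 0.0
down 10.21 [0.4578 0.2595 0.1425] [-0.44 -0.8   0.71] [-0.03 -0.05 -0.07] 0.0857 0.0
closed 11.02 [0.4575 0.2593 0.1422] [-0.43 -0.33  3.24] [-0.04  0.2  -0.02] 0.021 58.7
lift 12.77 [0.4573 0.2591 0.3095] [-0.03 -0.31 -1.59] [-0.01  0.04  0.01] 0.0208 58.6
```

View pics/l.png

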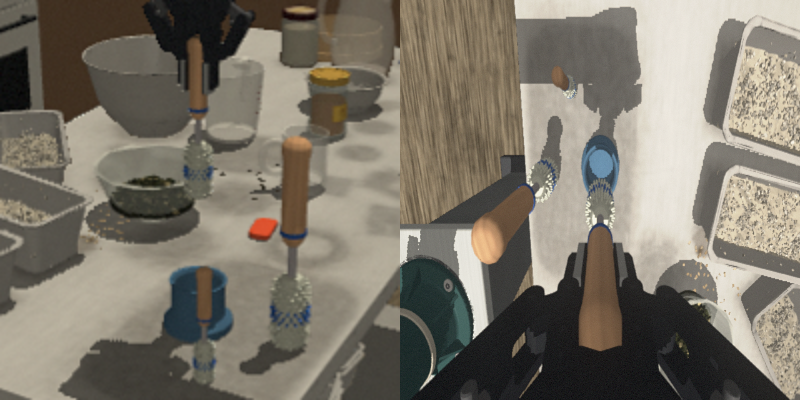

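The brush is gripped, hangs upright clear of the pot, and the pot is undisturbed. In the side crop the handle top is at (194,45) and the head's bottom at (197,195). In the wrist view the head is at about (600,200). I'll check the tilt numerically before lowering it into the mug.

```bash
python3 - <<'E'
from h import *
np.set_printoptions(precision=1,suppress=True)
s,(a,w,t)=pickle.load(open("d2.pkl","rb"))
def proj(c,P):
    E=c["extrinsics"] if "extrinsics" in c else T(s["eef_pos"],s["orientation"])@c["tool_from_camera"]
    f=200/np.tan(np.radians(c["vertical_fov"])/2);K=np.array([[f,0,c["cx"]],[0,f,c["cy"]],[0,0,1]])
    p=(np.linalg.inv(E)@np.append(P,1))[:3]*[1,-1,-1]
    return cv2.projectPoints(p[None],np.zeros(3),np.zeros(3),K,np.array(c["dist"],float))[0][0,0]
x,y,z=s["eef_pos"]; tip=z-.132
for k in (0,.036,.072,.09,.108,.12): print(k,proj(a,[x,y,tip+k]),proj(w,[x,y,tip+k]))
for c,(u,v,h,wd) in ((a,(270,130,80,100)),(w,(260,160,110,120))):
    im=c["image"];m,l,b=blobs(im,(3,80,60),(20,240,255),25)
    for i,st,ce in b:
        if u<ce[0]<u+wd and v-40<ce[1]<v+h+80: print(st,ce)
ims=[cv2.resize(a["image"][140:210,285:355],(400,400),interpolation=cv2.INTER_CUBIC),cv2.resize(w["image"][130:260,255:385],(400,400),interpolation=cv2.INTER_CUBIC)]
cv2.imwrite("pics/l2.png",np.hstack(ims)[:,:,::-1])
E
```

```text
0 [318.2 197.9] [319.6 194.8]
0.036 [318.2 184. ] [319.5 205.9]
0.072 [318.2 169.7] [319.4 220.7]
0.09 [318.1 162.5] [319.3 230. ]
0.108 [318.1 155.2] [319.2 241.1]
0.12 [318.1 150.2] [319.1 249.8]
[331 107   5  14  32] [332.5 113.2]
[314 119  10  36 253] [317.4 136.9]
[361 168  15  49 614] [367.2 191.4]
[344 209  15  11 128] [351.  213.8]
[361 219  11   5  30] [366. 221.]
[318 234   8  26 181] [321.9 246.2]
[ 286  227   69  124 6354] [319.9 296.3]
```

View pics/l2.png

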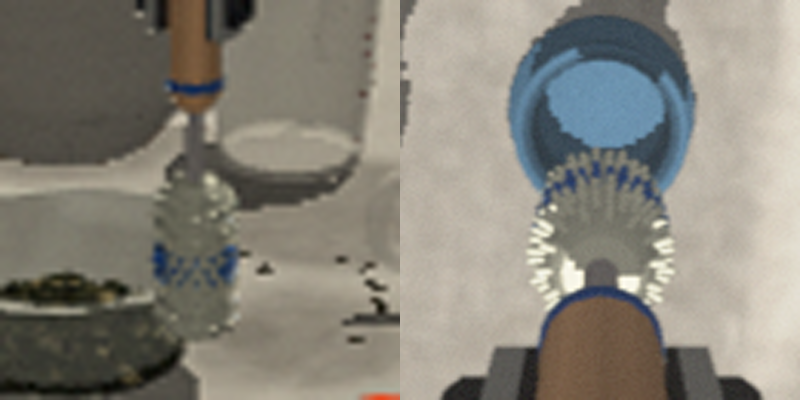

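The brush hangs within about 1 px of a true vertical: the head is at column 319.2 in the side view, against 318.2 predicted. Next is the scrubbing.

```bash
python3 - <<'E'
from h import *
from bench import r,cams
q=list(down(np.pi/2)); X,Y=.508,-.2028
def p(l): s=r.sense();print(l,round(s["t"],2),s["eef_pos"].round(4),s["contact_force"].round(2),s["wrist_torque"].round(2),round(s["grip_width"],4));return s
r.move_to([X,Y,.31],q);r.wait(.3);p("over")
r.servo_line([X,Y,.240],feed=.15);r.wait(.1);f0=p("rim+")["contact_force"]
for k in range(2):
    r.servo_line([X,Y,.153],feed=.08);s=p("near");z=.153
    while z>.138:
        z-=.001;r.servo_line([X,Y,z],feed=.03);s=r.sense()
        if s["contact_force"][2]-f0[2]>5 or np.hypot(*(s["contact_force"]-f0)[:2])>8:break
    r.wait(.15);p(f"bottom z={z:.3f}")
    c=[cams.get_image("side")["image"][140:210,335:405]]
    r.servo_line([X,Y,z+.0865],feed=.08);r.wait(.15);p("top")
    c+=[cams.get_image("side")["image"][120:190,335:405]]
cv2.imwrite("pics/s.png",cv2.resize(np.hstack(c),(800,400),interpolation=cv2.INTER_CUBIC)[:,:,::-1])
E
```

```text
over 14.92 [ 0.5083 -0.2021  0.3099] [-0.22  0.4  -1.45] [ 0.03 -0.01  0.04] 0.0203
rim+ 15.63 [ 0.5087 -0.2036  0.2411] [ 1.14  0.1  -1.17] [0.01 0.02 0.05] 0.0202
near 16.87 [ 0.5084 -0.2031  0.1535] [-0.09 -0.32 -0.71] [-0.01 -0.04 -0.  ] 0.0204
bottom z=0.146 18.77 [ 0.5082 -0.2032  0.1469] [-0.75  0.29  4.44] [ 0.24  0.29 -0.04] 0.0205
top 20.2 [ 0.5077 -0.2027  0.232 ] [ 0.31 -0.26 -1.4 ] [0.   0.01 0.01] 0.0205
near 21.39 [ 0.5083 -0.2031  0.1535] [ 0.4  -0.58 -0.82] [-0.01 -0.02 -0.01] 0.0204
bottom z=0.146 23.29 [ 0.5082 -0.2032  0.1469] [-1.08  0.67  4.88] [0.23 0.38 0.03] 0.0204
top 24.73 [ 0.5077 -0.2027  0.232 ] [ 0.58  0.23 -2.15] [0.03 0.   0.03] 0.0205
```

View pics/s.png

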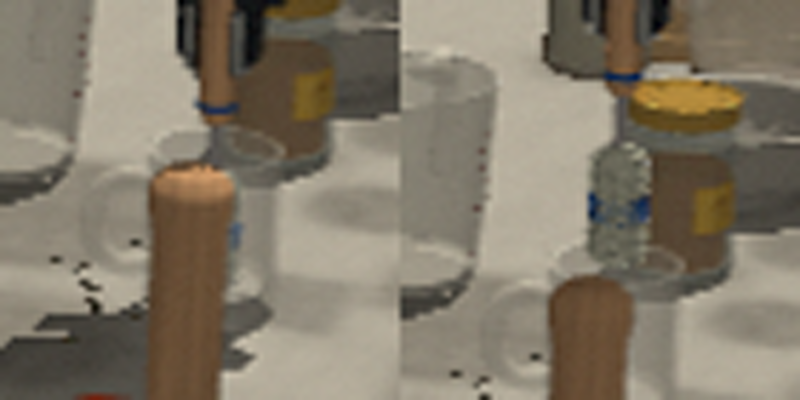

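The bottom contacts came at TCP z 0.1469, against 0.147 predicted. In the right-hand crop the bristle end is level with the mug's rim at about (620,262), and the mug hasn't moved. Now I'll put the brush back.

```bash
python3 - <<'E'
from h import *
from bench import r,cams
q=list(down(np.pi/2)); X,Y=.4587,.2597
def p(l): s=r.sense();print(l,round(s["t"],2),s["eef_pos"].round(4),s["contact_force"].round(2),s["wrist_torque"].round(2),round(s["grip_width"],4));return s
r.servo_line([.508,-.2028,.31],feed=.15)
r.move_to([X,Y,.31],q);r.wait(.3);p("over")
r.servo_line([X,Y,.215],feed=.12);r.wait(.1);f0=p("rim")["contact_force"]
r.servo_line([X,Y,.147],feed=.06);p("near");z=.147
while z>.134:
    z-=.001;r.servo_line([X,Y,z],feed=.03);s=r.sense()
    if s["contact_force"][2]-f0[2]>5 or np.hypot(*(s["contact_force"]-f0)[:2])>8:break
r.wait(.2);p("seated")
if abs(z-.142)<.004:
    r.release();r.wait(.4);p("open")
    r.servo_line([X,Y,.33],feed=.12);r.servo_line([X,Y+.09,.36],feed=.15);r.wait(.3);p("away")
a,w=cams.get_image("side")["image"],cams.get_image("wrist")["image"]
cv2.imwrite("pics/e.png",np.hstack([cv2.resize(a[130:330,230:430],(400,400)),cv2.resize(w,(400,400))])[:,:,::-1])
E
```

```text
over 27.44 [0.459  0.2591 0.3101] [ 0.5  -0.19 -1.63] [-0.01  0.06  0.01] 0.0205
rim 28.48 [0.4594 0.2599 0.2158] [-0.3   0.05 -1.47] [-0.04  0.    0.  ] 0.0205
near 29.77 [0.459  0.2598 0.1473] [ 0.79  0.02 -2.  ] [0.02 0.02 0.02] 0.0201
seated 31.47 [0.4592 0.2598 0.1421] [-1.64  0.51  9.96] [-0.13  0.58  0.01] 0.0202
open 32.52 [0.4587 0.2597 0.141 ] [ 0.27  0.31 -0.46] [-0.    0.05  0.01] 0.0854
away 35.33 [0.4588 0.3488 0.36  ] [-0.1  -0.26 -0.92] [-0.03  0.03  0.01] 0.0851
```

View pics/e.png

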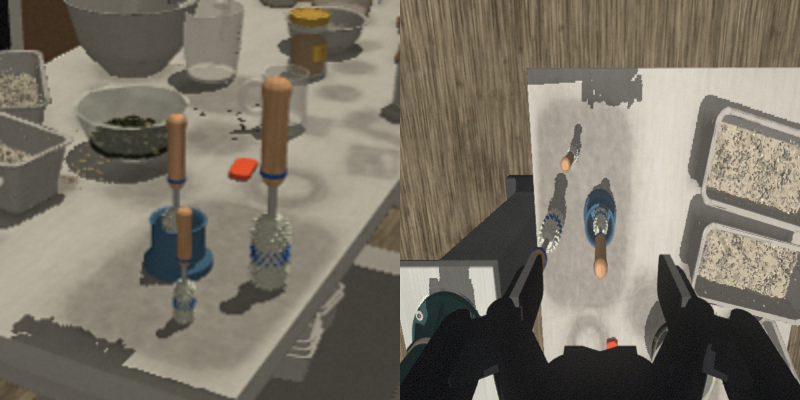

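The brush stands upright in its pot, seated at the same height as before (side view at (177,160), wrist view at (600,240)). The gripper is clear, and the mug, scraper and bowl are where they were.

```bash
python3 -c "
from bench import r
print(r.finish_job())"
```

```text
the job is handed in; nothing more can be done
None
```

I scrubbed the mug with two full strokes (bottom contact felt each time, then up to the rim), stood the brush back in its pot and let go, and handed the job in at about 35 s; in the last pictures the mug, pot, bowl and scraper looked undisturbed.

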